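# Close the dough sheeter's guard and clear its interlock with the two reset buttons

## Robot

A 6-joint arm with a two-finger parallel gripper is mounted at the origin on the work surface. World frame = base frame: x ahead of the robot, y to its left, z up, the work surface at z = 0. Lengths are in m, angles in degrees, forces in N, time in s.
With the tool pointing down it reaches from about 0.325 to 0.85 m from the base axis. Payload 15.5 kg.
Tool frame: the origin (TCP) lies at the very end of the fingers, on their centre line; the grasp point (between the pads) lies arm.grip_depth behind it (arm.grip_depth is the distance from the TCP to the grasp point, in m); z points along the fingers, y is the line along which they close (so a half turn about z gives the same grasp; the last joint's range is limited). The gripper opens to 91 mm and grips with 3 to 60 N. Pads are 32 mm wide; open, the fingers measure 118 mm over their backs; the gripper's body (76 mm by 178 mm) begins 60 mm behind the grasp point.
Start: joints at [57.725, 28.281, 77.091, -0, 74.628, -5.472], TCP at [0.282, 0.558, 0.214] pointing down, gripper open.
Joint ranges: [-166.48, 166.48], [-47.26, 123.95], [12.59, 153.08], [-70.14, 250.14], [6.76, 159.57], [-176.63, 176.63]. Speed limits (degrees/s): [108.29, 108.29, 147.25, 172.46, 172.46, 172.46].

## Interface

Orientations are given as a 3x3 rotation matrix whose columns are the frame's x, y, z axes.
In Python, from rig import arm gives the robot as it stands. Calls block until the motion is done:
- arm.move_to(position, orientation): joint-space move of the TCP to a pose.
- arm.move_l(position, orientation=None, feed=0.15): straight line of the TCP; orientation=None keeps the orientation; feed is the mean speed in m/s.
- arm.move_joints(angles): joint-space move.
- arm.grip(opening): finger opening in m; the grip force is fixed at half the most; returns when the fingers have stopped.
- arm.sleep(seconds).
- arm.solve_ik(position, orientation): joint angles nearest the present ones, or None.
- arm.snapshot(name): name is "scene" or "top"; returns the picture (420x560x3 uint8, red, green, blue); there is no depth.
- arm.get_calibration(name): a dict with "intrinsics" (3x3 intrinsics, pixels), "k1" (the pictures are not rectified: a ray, as slopes to the right and down, at radius r is drawn at 1 + k1 r^2 times it, then the intrinsics apply), "cam_to_world" (4x4, takes a point from camera to world coordinates). Camera axes: x right, y down, z forward; pixel columns grow to the right and rows downward; lengths in m; the calibration is good to about 2 mm. A picture is of the moment at which its call begins. get_calibration takes no time and is no camera call.
A pose or a line that the arm cannot do raises arm.Unreachable and nothing moves.
- arm.sign_off(): hands the job in; it is judged then, once.
Readings, each from a call of its own:
- arm.current_t(): time.
- arm.current_joint_positions(): joint angles.
- arm.current_dq(): joint speeds.
- arm.current_tau(): joint torques, N m.
- arm.current_ee_pos(): TCP position.
- arm.current_tool_rot(): TCP orientation.
- arm.current_force(): force on the tool from outside, world axes, zero at the start.
- arm.current_torque(): the same for the moment, N m.
- arm.current_width(): finger opening in m.
- arm.current_grasp_force(): force on a finger pad.
Only numpy, scipy, OpenCV 4.12 (cv2) and the standard library are available. Lean on these libraries where they do the work, as an engineer would, in place of code of your own. Each camera call takes 0.05 s, during which the arm holds its last target. There are 200 camera calls.

## Task

The bench dough sheeter has been cleaned and its yellow-edged clear finger guard was left up, so its interlock has tripped. Push the guard fully down onto its stop without slamming it; then press the two blue reset buttons fully down together, one fingertip on each, hold both down for three seconds and let them go. Touch and push only: do not press the green start or the red stop button, leave the guard shut, and leave everything else on the bench, the scale and the machine where it is.

Things in the scene. Friction and masses are not known exactly. Their poses are not given: they have to be found in the camera images.
- sheeter: bench dough sheeter, fixed, 540 mm wide. Origin on the bench under the guard's hinge line; x points to the machine's back, y to its left, z up. Right (y -300 to -155 mm): blue control housing, top sloping from 165 up to 227 mm at the back. Middle: steel infeed tray, 115 mm high, reaching 283 mm forward; roller cover 200 mm high. Left (y 155 to 245): blue housing, 198 mm tall.
- guard_hinge (a point): middle of the guard's hinge axis, 205 mm above the bench; the axis lies level along the sheeter's y.
- guard_edge (a point): middle of the upper face of the guard's free edge: a yellow bar 24 mm deep, 10 mm thick, 294 mm wide along the sheeter's y, 158 mm from the hinge. Its z is the upper normal of the flat clear guard, its -x runs from hinge to edge. Shut, the upper face is about 143 mm above the bench, the lower face about 19 mm above the tray.
- guard (a joint): angle of the guard in rad: 0 = fully down on its stop (the guard then slopes 25 degrees (0.436 rad) downwards from the hinge towards the operator), growing as it swings up; starts 0.75 to 1.15. A friction hinge: it stays at any angle; pushing it down at the yellow edge takes about 2 to 4 N.
- reset_pair (a point): point midway between the two blue reset buttons at the level of their unpressed tops. Its z is the panel's outward normal (leaning 12 degrees from vertical towards the operator), its y runs from the right button to the left one, its x up the slope. Pressing straight along -z or straight down both work.
- reset_left_top (a point): centre of the top of the left blue reset button: cap 30 mm across, top 18 mm above the panel, in a steel bezel 38 mm across and 8 mm high; it is 30 mm from reset_pair along +y (60 mm between button centres, 30 mm clear between the caps).
- reset_right_top (a point): centre of the top of the right blue reset button, the same, 30 mm from reset_pair along -y.
- reset_left (a joint): how far the left reset button is pressed, in m: 0 = out, 0.006 = fully down. Springs back by itself; about 1.2 N starts it and 3 N takes it fully down (about 6 N for the two together).
- reset_right (a joint): the same for the right reset button.
- start_button (a joint): the green start button (30 mm cap), 90 mm up the slope behind the left reset button; 0 = out, 0.006 m = fully down. Not to be pressed.
- stop_button (a joint): the red mushroom stop button (40 mm cap, top 22 mm above the panel) in a yellow bezel, 90 mm up the slope behind the right reset button; 0 = out, 0.006 m = fully down. Not to be pressed.
- bowl: steel mixing bowl, 184 mm across, 70 mm tall, standing on the weighing plate of a grey bench scale at the left; origin under its foot. Leave it alone.
- brush: bench brush with pale bristles and a wooden back, 290 mm long, 58 mm tall, right side of the bench; origin on the bench under it. Leave it alone.
- rolling_pin: wooden rolling pin, 52 mm thick, 410 mm long, lying front right; origin on its underside at mid-length. Leave it alone.
- scraper: dough scraper, steel blade 140 mm wide with a wooden grip, 24 mm tall, lying flat front left; origin under it. Leave it alone.
- dredger: aluminium flour dredger, 64 mm across, 100 mm tall, standing on the flat top (198 mm above the bench) of the sheeter's left housing; origin under its foot. Leave it alone.
- dough_ring: thin steel dough ring, 68 mm across, 40 mm tall, standing on the front left part of the sheeter's infeed tray; origin at the centre of its underside. Leave it alone.

How it is judged (in metres and radians):
On the way, in this order (a step that is already met when the one before it is completed fails the run):
1. the guard is fully down on its stop, with neither reset button pressed (value of joint guard below 0.05 rad and value of joint each of reset_left, reset_right below 0.003 m), for 0.2 s.
2. with the guard shut, both reset buttons are held fully down together by the fingers for three seconds (2.6 s is enough) (value of joint guard below 0.05 rad and value of joint each of reset_left, reset_right above 0.0045 m and contact force between the fingers and sheeter above 2 N), for 2.6 s.
At the end, for the whole second after the job is handed in: The guard is shut (within 0.05 rad of its stop), all four buttons are out again (within 1.5 mm), and every loose thing is within 30 mm of where it stood (value of joint guard below 0.05 rad and value of joint each of reset_left, reset_right, start_button, stop_button below 0.0015 m and distance of each of bowl, brush, rolling_pin, scraper, dredger, dough_ring from where it was at the start of the episode below 0.03 m); the robot touches nothing.
It fails at once if one reset button is pressed down (over 4.5 mm) while the other is not pressed at all (under 1 mm) ((value of joint reset_left above 0.0045 m and value of joint reset_right below 0.001 m) or (value of joint reset_right above 0.0045 m and value of joint reset_left below 0.001 m)).
It fails at once if the green start or red stop button is pressed (over 2.5 mm) (value of joint any of start_button, stop_button above 0.0025 m).
It fails at once if the guard is slammed (swings down faster than 4 rad/s) (velocity of joint guard below -4 rad/s).
It fails at once if a loose thing on the bench, scale or machine is lifted, carried or knocked more than 30 mm from its place (distance of any of bowl, brush, rolling_pin, scraper, dredger, dough_ring from where it was at the start of the episode above 0.03 m).
It also fails if it takes over 51 s, if anything falls off the work surface, if the arm or the gripper's body presses on something with over 40 N, if the wrist force passes 120 N, or if a joint passes its speed limit or range.

## Working session

There is one attempt and no reset: what is moved stays moved. The work goes in short steps, each a Python script; the robot and the scene stay as the last script left them, time stands still between calls to the robot, and variables do not carry over. Pictures are saved under pics/ and viewed, at most 10 in all, crops included, and the job is handed in when it is done.

```bash
mkdir -p pics; ls
python3 - <<'E'
from rig import arm
import cv2,numpy as np
for n in("scene","top"):
    cv2.imwrite(f"pics/{n}0.png",arm.snapshot(n)[:,:,::-1]); c=arm.get_calibration(n); print(n,c["intrinsics"],c["k1"],np.round(c["cam_to_world"],4))
print(arm.grip_depth)
E
```

```text
pics
scene [[426.64907195   0.         282.48903762]
 [  0.         426.64907195 209.56684122]
 [  0.           0.           1.        ]] -0.1263889762868598 [[ 7.0930e-01  4.6500e-01 -5.2980e-01  1.3098e+00]
 [ 7.0490e-01 -4.6810e-01  5.3290e-01 -7.7120e-01]
 [-2.0000e-04 -7.5140e-01 -6.5980e-01  1.0966e+00]
 [ 0.0000e+00  0.0000e+00  0.0000e+00  1.0000e+00]]
top [[507.95739769   0.         288.2772065 ]
 [  0.         507.95739769 205.16644611]
 [  0.           0.           1.        ]] -0.02381608759661663 [[ 2.0600e-02 -9.8110e-01  1.9220e-01  2.1590e-01]
 [-9.9980e-01 -2.0600e-02  1.7000e-03  2.9000e-03]
 [ 2.3000e-03 -1.9220e-01 -9.8140e-01  1.8133e+00]
 [ 0.0000e+00  0.0000e+00  0.0000e+00  1.0000e+00]]
0.0188
```

View pics/scene0.png

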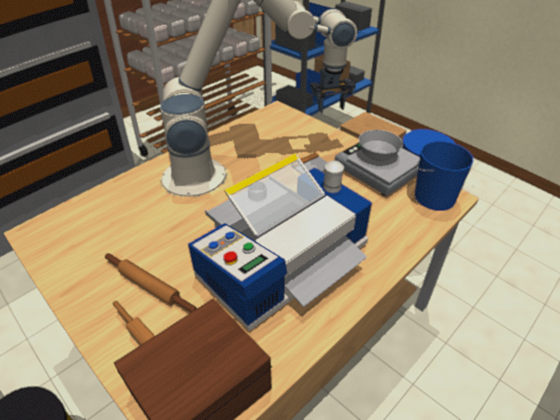

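View pics/top0.png

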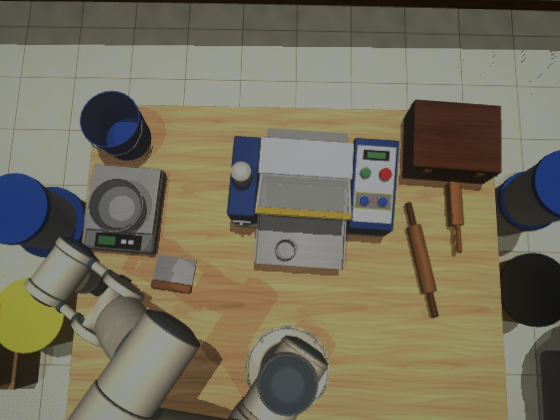

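The scene view shows the sheeter with the guard up (yellow edge about (262,174)) and the control panel at lower left, with the resets around (222,240). The top view has the resets near (364,201) and (382,202), and the yellow edge along row 212. I'll zoom in on both.

Run:
```python
import cv2,numpy as np
a=cv2.imread("pics/top0.png")[130:250,220:410]; b=cv2.imread("pics/scene0.png")[145:275,185:345]
a=cv2.resize(a,None,fx=4,fy=4,interpolation=cv2.INTER_CUBIC)[:, :760];b=cv2.resize(b,None,fx=4,fy=4,interpolation=cv2.INTER_CUBIC)
cv2.imwrite("pics/ca.png",a);cv2.imwrite("pics/cb.png",b)
for n in("top","scene"):
    im=cv2.imread(f"pics/{n}0.png");h=cv2.cvtColor(im,cv2.COLOR_BGR2HSV)
    roi=np.zeros(h.shape[:2],np.uint8)
    if n=="top": roi[150:222,250:395]=1
    else: roi[150:268,200:310]=1
    for nm,lo,hi in(("yel",(20,150,120),(35,255,255)),("grn",(45,100,50),(85,255,255)),("red",(0,170,90),(8,255,255)),("blue",(100,130,90),(125,255,255))):
        m=cv2.inRange(h,lo,hi)*roi
        k,l,s,c=cv2.connectedComponentsWithStats(m)
        for i in range(1,k):
            if s[i,4]>15: print(n,nm,s[i],c[i].round(2))
```

```text
top yel [255 207  96  12 518] [302.06 212.67]
top grn [362 169   8   8  53] [365.43 172.45]
top red [380 169  11  11  96] [385.12 173.78]
top blue [250 150   8  20 135] [253.53 158.06]
top blue [250 180   6  35 146] [251.97 196.37]
top blue [360 197   8   8  49] [363.92 200.24]
top blue [379 198   8   8  52] [382.5 201.5]
scene yel [225 153  73  41 547] [260.89 173.92]
scene grn [244 243   9   7  51] [247.86 246.1 ]
scene grn [243 257  21  11  97] [253.62 262.41]
scene red [224 252  12  10  96] [229.69 256.51]
scene blue [200 224  26  15  49] [213.1  230.33]
scene blue [226 232   8   7  40] [229.32 235.05]
scene blue [209 242   9   6  44] [213.14 244.57]
scene blue [200 252  21  16  52] [209.69 260.06]
scene blue [264 256  20  12 107] [274.88 262.76]
```

View pics/ca.png

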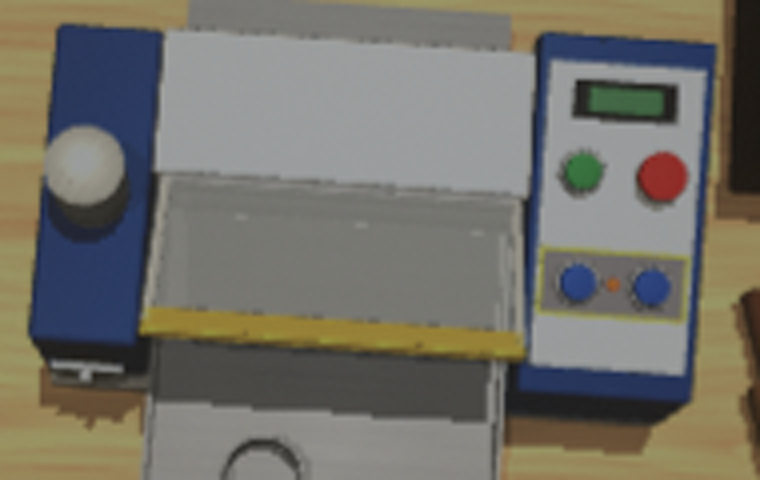

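View pics/cb.png

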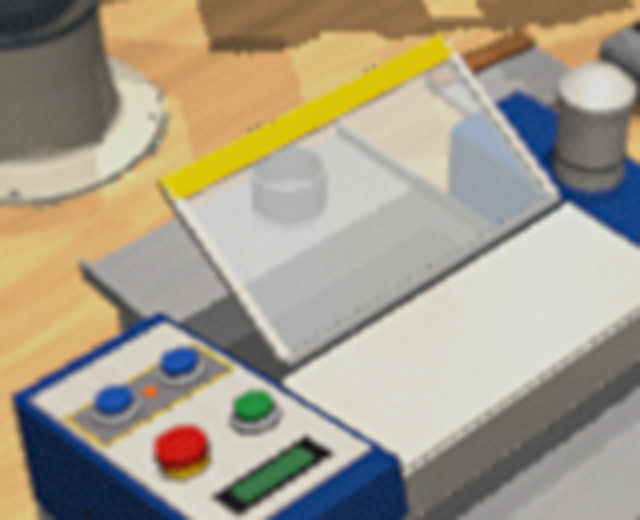

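```bash
cat > h.py <<'E'
import numpy as np,cv2
from rig import arm
def ray(n,uv):
    c=arm.get_calibration(n);K=c["intrinsics"];T=np.array(c["cam_to_world"])
    p=cv2.undistortPoints(np.array([[uv]],float),np.array(K),np.array([c["k1"],0,0,0.]))[0,0]
    d=T[:3,:3]@[*p,1];return T[:3,3],d/np.linalg.norm(d)
def tri(obs):
    A=0;b=0
    R=[ray(n,u) for n,u in obs]
    for o,d in R:
        P=np.eye(3)-np.outer(d,d);A=A+P;b=b+P@o
    x=np.linalg.solve(A,b);return x,[round(float(np.linalg.norm(np.cross(x-o,d)))*1e3,1) for o,d in R]
E
python3 - <<'E'
from h import *
P={}
for k,t,s in(("RL",(363.92,200.24),(229.9,235.2)),("RR",(382.5,201.5),(213.3,244.8)),("G",(365.43,172.45),(247.9,246.3)),("R",(385.12,173.78),(229.9,256.5)),
 ("edge",(302.06,212.67),(260.89,173.92)),("eL",(220+144/4,130+322/4),(185+445/4,145+48/4)),("eR",(220+522/4,130+345/4),(185+172/4,145+188/4)),
 ("hL",(220+163/4,130+174/4),(185+556/4,145+203/4)),("hR",(220+523/4,130+197/4),(185+288/4,145+362/4))):
    P[k],e=tri([("top",t),("scene",s)]);print(k,P[k].round(4),e)
d=P["RL"]-P["RR"];print(np.linalg.norm(d),np.degrees(np.arctan2(-d[0],d[1])))
d=P["G"]-P["RL"];print(d,np.linalg.norm(d));d=P["R"]-P["RR"];print(d,np.linalg.norm(d))
d=P["eL"]-P["eR"];print(np.linalg.norm(d),np.degrees(np.arctan2(-d[0],d[1])))
E
```

```text
RL [ 0.5553 -0.2387  0.1954] [1.7, 1.7]
RR [ 0.5521 -0.2993  0.1959] [1.5, 1.5]
G [ 0.6432 -0.2422  0.2148] [0.9, 0.9]
R [ 0.6393 -0.3056  0.2177] [0.9, 0.9]
edge [ 0.4904 -0.0398  0.2859] [3.5, 3.5]
eL [0.4988 0.1063 0.2831] [2.9, 2.9]
eR [ 0.4863 -0.1814  0.2896] [4.0, 4.0]
hL [0.6369 0.0991 0.1988] [1.3, 1.3]
hR [ 0.6229 -0.1926  0.2086] [4.0, 4.0]
0.060651425515453404 -3.0268584272644143
[ 0.08787921 -0.00344364  0.01939611] 0.09006010766200338
[ 0.08718112 -0.00634706  0.02180252] 0.09008985968511457
0.2880168744387477 -2.503461716448292
```

Triangulation agrees with the given geometry: 60.6 mm between resets, 90 mm to start and stop, yaw -3°, guard about 0.97 rad. Next I push the guard down along its arc.

```bash
cat >> h.py <<'E'
yaw=np.radians(-3.0)
X=np.array([np.cos(yaw),np.sin(yaw),0]);Y=np.array([-np.sin(yaw),np.cos(yaw),0]);Z=np.array([0,0,1.])
def orient(n,s=1):
    z=-n;y=s*Y;return np.stack([np.cross(y,z),y,z],1)
def st(m): print(m,round(arm.current_t(),2),np.round(arm.current_ee_pos(),4),np.round(arm.current_force(),1),flush=True)
H=np.array([0.630,-0.045,0.205])
def edge(a): # a: elevation of guard above level, rad
    return H-X*.158*np.cos(a)+Z*.158*np.sin(a)+5e-3*(X*np.sin(a)+Z*np.cos(a))
E
python3 - <<'E'
from h import *
print(arm.current_tool_rot().round(2) if hasattr(arm.current_tool_rot(),'round') else arm.current_tool_rot())
p=edge(np.radians(32))+Z*.05
q={s:arm.solve_ik(p,orient(Z,s)) for s in(1,-1)};print(q)
j0=np.array(arm.current_joint_positions())
s=min((k for k in q if q[k] is not None),key=lambda k:abs(np.array(q[k])-j0).max());print("s",s)
R=orient(Z,s)
p0=np.array(arm.current_ee_pos());p0[2]=.4
arm.grip(.0465);arm.move_l(p0,feed=.25);st("up")
arm.move_to(p,R);st("above")
for d in (32,26,18,10,2,-6,-14):
    arm.move_l(edge(np.radians(d))-X*.004,R,feed=.08);st(d)
E
```

```text
[[-0.89  0.45 -0.  ]
 [ 0.45  0.89 -0.  ]
 [ 0.   -0.   -1.  ]]
{1: array([-1.12125161e+01,  1.17754855e+01,  8.23442035e+01, -2.54444375e-14,
        8.58803110e+01, -9.82125161e+01]), -1: array([-1.12125161e+01,  1.17754855e+01,  8.23442035e+01, -2.54444375e-14,
        8.58803110e+01,  8.17874839e+01])}
s -1
up 1.81 [0.2814 0.5572 0.3985] [ 0.7 -0.4 -1.5]
above 4.08 [ 0.499  -0.0376  0.343 ] [ 0.4  0.4 -0.4]
32 4.86 [ 0.4952 -0.0379  0.2933] [ 0.3 -0.1  0.7]
26 5.22 [ 0.4864 -0.0375  0.279 ] [-0.2 -0.4  0.7]
18 5.64 [ 0.4776 -0.037   0.2587] [ 0.5  0.2 -0.2]
10 6.07 [ 0.4716 -0.0367  0.2376] [0.7 0.4 0.6]
2 6.49 [ 0.4686 -0.0365  0.2157] [ 0.6 -0.   0. ]
-6 6.92 [ 0.4686 -0.0365  0.1936] [-0.4 -0.5  0.1]
-14 7.34 [ 0.4716 -0.0367  0.1717] [ 0.4 -0.4 -0.5]
```

Run:
```python
from h import *
s=arm.snapshot("scene")[140:280,180:350,::-1];cv2.imwrite("pics/c1.png",cv2.resize(s,None,fx=4,fy=4))
```

```text
(no output)
```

View pics/c1.png

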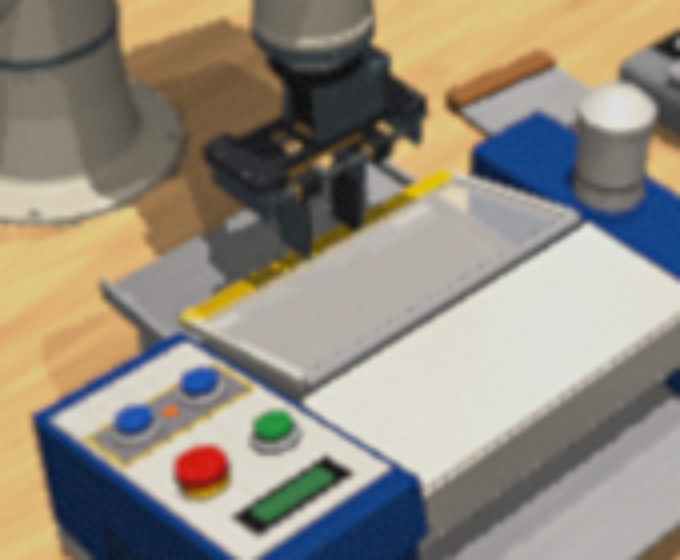

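The guard is following the fingers, which sit on the yellow bar around (300,245). It is nearly shut, so I'll carry on to the stop using force feedback.

Run:
```python
from h import *
R=np.array(arm.current_tool_rot())
arm.move_l(edge(np.radians(-20))-X*.004,R,feed=.06);st(-20)
p=edge(np.radians(-20))-X*.004
for i in range(25):
    p=p-Z*.0015+X*.0006
    arm.move_l(p,R,feed=.03)
    f=np.mean([arm.current_force()[2] for _ in range(3)])
    if f>14: break
st("end");print(i)
arm.sleep(.3);st("held")
s=arm.snapshot("scene")[140:280,180:350,::-1];cv2.imwrite("pics/c2.png",cv2.resize(s,None,fx=4,fy=4))
```

```text
-20 7.82 [ 0.4758 -0.0369  0.1553] [ 0.7  0.3 -0.4]
end 9.32 [ 0.4794 -0.0371  0.1472] [-7.   0.8 17.1]
5
held 9.62 [ 0.4794 -0.0371  0.1472] [-5.6  0.1 16.7]
```

View pics/c2.png

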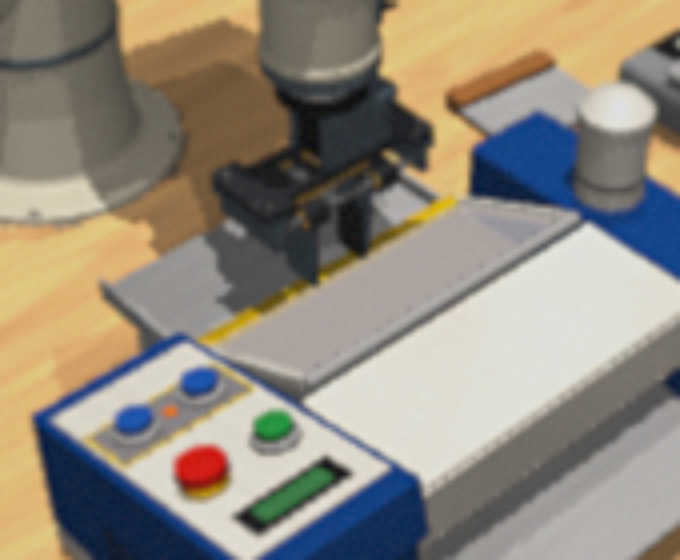

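The guard is resting on its stop, at 17 N with the bar flat above the tray. Next come the reset buttons.

```bash
cat >> h.py <<'E'
M=np.array([0.5537,-0.2690,0.1955])
N=Z*np.cos(np.radians(12))-X*np.sin(np.radians(12))
RB=orient(N,-1)
E
python3 - <<'E'
from h import *
p=np.array(arm.current_ee_pos());p[2]=.31
arm.move_l(p,feed=.15);st("lift")
arm.move_to(M+N*.09,RB);st("over")
arm.move_l(M+N*.012,RB,feed=.1);st("near");print(arm.current_width())
for n,c in(("top",(150,220,320,400)),("scene",(195,265,185,275))):
    s=arm.snapshot(n)[c[0]:c[1],c[2]:c[3],::-1];s=cv2.resize(s,(480,400))
    o=s if n=="top" else np.hstack([o,s])
cv2.imwrite("pics/c3.png",cv2.resize(o,(800,333)))
E
```

```text
lift 10.91 [ 0.479  -0.037   0.3092] [ 0.3  0.5 -0.1]
over 11.85 [ 0.5349 -0.2669  0.2834] [-1.7  0.6 -0.4]
near 12.78 [ 0.5515 -0.269   0.2079] [-0.   0.5  0.6]
0.046265874110928897
```

View pics/c3.png

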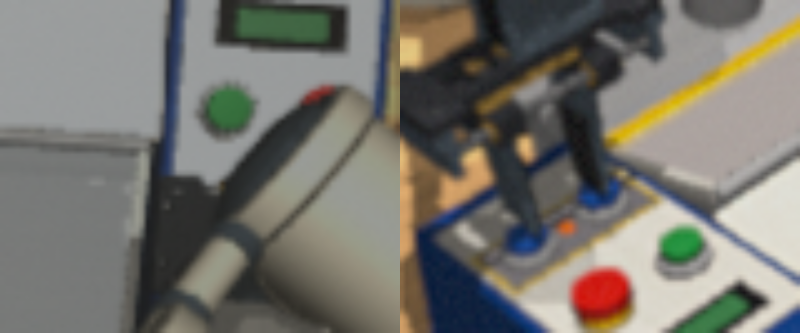

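In the scene view the fingertips are centred over the two blue caps, at about (527,235) and (600,195) in the crop. Pressing now.

Run:
```python
from h import *
L=[]
for d in np.arange(.004,-.0125,-.0007):
    arm.move_l(M+N*d,RB,feed=.03)
    f=np.mean([np.array(arm.current_force())@N for _ in range(4)]);L.append((round(d*1e3,1),round(float(f),1)))
    if f>12: break
print(L);st("pressed");print(np.round(arm.current_torque(),2))
arm.sleep(3.2);st("held")
arm.move_l(M+N*.03,RB,feed=.06);arm.move_l(M+N*.1,RB,feed=.15);st("off")
arm.move_l(np.array([.45,-.26,.40]),RB,feed=.2);st("clear")
cv2.imwrite("pics/c4.png",np.vstack([cv2.resize(arm.snapshot(n)[100:300,c:c+270,::-1],(405,300)) for n,c in(("top",150),("scene",180))]))
```

```text
[(np.float64(4.0), 4.9), (np.float64(3.3), 4.7), (np.float64(2.6), 4.9), (np.float64(1.9), 5.1), (np.float64(1.2), 4.4), (np.float64(0.5), 9.9), (np.float64(-0.2), 20.7)]
pressed 14.8 [ 0.5537 -0.2691  0.1963] [-5.2  0.2 20.1]
[0.04 0.6  0.01]
held 18.0 [ 0.5537 -0.2691  0.1964] [-6.3 -0.5 20.2]
off 19.27 [ 0.5327 -0.2677  0.2925] [ 0.3  0.6 -0.9]
clear 20.09 [ 0.4501 -0.2599  0.3989] [0.3 0.5 0.4]
```

View pics/c4.png

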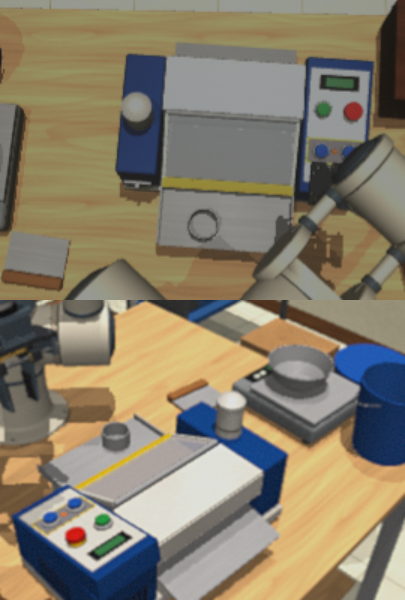

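The guard is shut and nothing else has moved. The stop came about 6 mm higher than my estimate, though, so I don't trust that press yet. I'll repeat it with finer logging and a picture while pressed, since there is plenty of time.

Run:
```python
from h import *
print("free torque",np.round(arm.current_torque(),2))
c=lambda:cv2.resize(arm.snapshot("scene")[215:265,195:265,::-1],(560,400),interpolation=cv2.INTER_CUBIC)
a=c()
arm.move_l(M+N*.02,RB,feed=.2)
L=[]
for d in np.arange(.012,-.0125,-.001):
    arm.move_l(M+N*d,RB,feed=.03)
    F=np.mean([arm.current_force() for _ in range(4)],0)
    T=np.mean([arm.current_torque() for _ in range(4)],0)
    f=F@N;L.append((round(float((np.array(arm.current_ee_pos())-M)@N)*1e3,1),round(float(f),1),T.round(2).tolist()))
    if f>16: break
for l in L: print(l)
st("p");b=c();arm.sleep(3.2);st("held")
cv2.imwrite("pics/c5.png",cv2.resize(np.hstack([a,b]),(800,286)))
arm.move_l(M+N*.03,RB,feed=.06);arm.move_l(M+N*.1,RB,feed=.15);st("off")
```

```text
free torque [-0.02  0.28  0.01]
(11.9, 1.1, [-0.0, 0.25, 0.04])
(11.0, -0.5, [-0.03, 0.28, -0.04])
(9.9, -0.0, [-0.03, 0.27, 0.02])
(8.9, -0.0, [0.02, 0.32, 0.04])
(7.9, 0.1, [-0.02, 0.33, -0.0])
(7.1, 1.3, [-0.01, 0.2, 0.02])
(6.1, 2.5, [-0.1, 0.2, -0.05])
(5.0, 3.7, [-0.05, 0.17, 0.03])
(4.0, 4.8, [-0.09, 0.13, -0.02])
(3.0, 4.9, [-0.07, 0.09, 0.0])
(2.0, 5.3, [-0.06, 0.09, -0.0])
(1.1, 5.5, [-0.12, 0.07, -0.0])
(0.9, 19.4, [0.38, 0.84, 0.05])
p 24.86 [ 0.5537 -0.2691  0.1964] [-6.9  1.7 18.3]
held 28.11 [ 0.5537 -0.2691  0.1964] [-7.1  2.5 18.4]
off 29.38 [ 0.5327 -0.2677  0.2925] [ 0.7  0.3 -0.7]
```

View pics/c5.png

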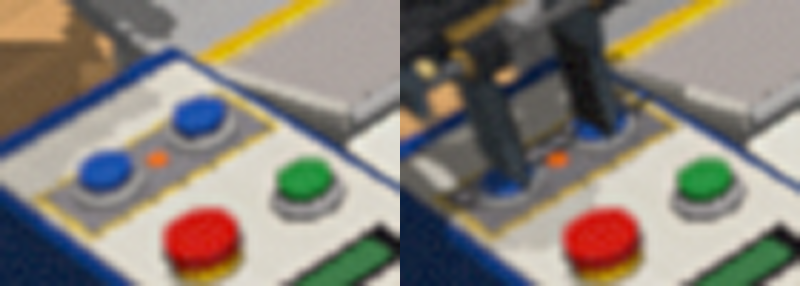

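The force rises to about 5.5 N and then hits a hard stop after about 6.5 mm of travel, so both buttons go down. The moment shows the left one bottoms first. I'll do one more hold with a slight roll correction and a firmer press, so both are certainly on their stops.

Run:
```python
from h import *
Rr=cv2.Rodrigues(X*np.radians(.5))[0]@RB
arm.move_l(M+N*.012,Rr,feed=.15)
arm.move_l(M+N*.0015,Rr,feed=.04)
for d in np.arange(.0008,-.006,-.0005):
    arm.move_l(M+N*d,Rr,feed=.03)
    F=np.mean([arm.current_force() for _ in range(4)],0);T=np.mean([arm.current_torque() for _ in range(4)],0)
    print(round(float((np.array(arm.current_ee_pos())-M)@N)*1e3,2),(F@N).round(1),T.round(2))
    if F@N>24: break
arm.sleep(3.2);st("held");print(np.round(arm.current_torque(),2))
arm.move_l(M+N*.03,RB,feed=.06);arm.move_l(M+N*.1,RB,feed=.15)
arm.move_l(np.array([.45,-.26,.40]),RB,feed=.2);st("clear")
cv2.imwrite("pics/c6.png",cv2.resize(arm.snapshot("scene")[:,:,::-1],(784,588)))
```

```text
1.39 6.1 [-0.28 -0.11 -0.02]
1.13 8.2 [-0.24  0.04 -0.05]
0.96 15.8 [-0.15  0.39 -0.03]
0.83 20.9 [-0.06  0.83  0.01]
0.74 29.2 [ 0.1   1.13 -0.02]
held 34.97 [ 0.5543 -0.2695  0.1964] [-10.2   2.9  26.9]
[ 0.13  1.11 -0.01]
clear 37.08 [ 0.4501 -0.2599  0.3989] [-0.1  0.6 -1.2]
```

View pics/c6.png

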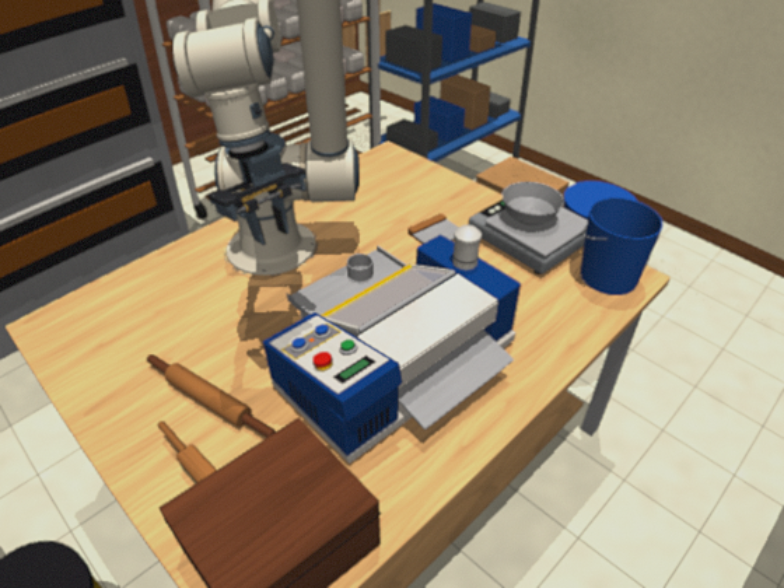

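The load was balanced across both stops this time. In the picture the guard is shut, the buttons are out, nothing else has moved, and the arm is clear.

```bash
python3 -c "
from rig import arm
print(arm.sign_off())"
```

```text
the job is handed in; nothing more can be done
None
```

I pushed the guard down onto its stop, pressed both reset buttons together and held them for over three seconds (three holds, the last with the load balanced), released them, and handed the job in at about 37 s; the verdict was not shown.

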